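# Find the heavy side of a winder pulley on the roller stand

### The job

Lift the pulley wheel that has the steel weight bolted to it out of its wooden chock and set it on the roller stand, shaft ends lying in the dips between the rollers and wheel hanging free in the middle. Let go and let it turn until it has come to rest with the weight straight below the shaft. Leave the plain wheel alone in its chock.

Things in the scene. Friction and masses are not known exactly. Their poses are not given: they have to be found in the camera images.
- weighted_wheel_centre (a point): Centre of the weighted pulley wheel: white disc 90 mm across, 18 thick, steel shaft 12 across, 96 long over all (point x along it), hub 24 x 30 long, dark steel weight bolted on both faces (34 over both). 0.3 kg. Starts upright in a wooden chock (22 high), shaft level, x roughly away from the robot, centre 54 mm up, rim top at 99; pinch both faces from above at the top.
- weight (a point): Centre of the steel weight, 28 mm from the shaft axis, half-way through the wheel: 24 mm pucks standing 8 mm proud of each face. At the start it is about 110 degrees round from the bottom, on the robot's left side, so the top 25 mm of the faces is clear for fingers up to 32 mm wide.
- seat (a point): On the fixed roller stand (base 124 x 110 mm): where the wheel's centre lies when its shaft rests in the rollers, 65 mm up. x = shaft direction, either way round. 26 to 40 mm along x each way: two free steel rollers, 32 across, axes 18 mm left and right, tops 68 mm up; the shaft centres itself in the dip. Light drag: a freed wheel swings and rests heavy side down in 6 s.
- plain_wheel_centre (a point): Centre of the other wheel: same disc, hub and shaft but without a weight. It stands in a second, identical wooden chock (shaft level, centre 54 mm up) and is to be left alone.
Not all that is in view belongs to the job. What is shaped like the part that bears weighted_wheel_centre but green is not meant.

How it is judged:
By the outcome, as a careful person would: the job done as asked, in the order asked, and still so for the second after the job is handed in, with the robot touching nothing.
It also fails if it takes over 51 s, if anything falls off the work surface, if the arm or the gripper's body presses on something with over 40 N, if the wrist force passes 120 N, or if a joint passes its speed limit or range.

### The arm

A 6-joint arm with a two-finger parallel gripper is mounted at the origin on a cart in front of the work surface, level with it; the furniture and walls round the work are solid. World frame = base frame: x ahead of the robot, y to its left, z up, the work surface at z = 0. Lengths are in m, angles in rad, forces in N, time in s.
With the tool pointing down it reaches from about 0.35 to 0.775 m from the base axis. Payload 5.5 kg.
Tool frame: the origin (TCP) lies at the very end of the fingers, on their centre line; the grasp point (between the pads) lies env.hold_point_z behind it (env.hold_point_z is the distance from the TCP to the grasp point, in m); z points along the fingers, y is the line along which they close (so a half turn about z gives the same grasp; the last joint's range is limited). The gripper opens to 85 mm and grips with 20 to 120 N. Pads are 22 mm wide; open, the fingers measure 114 mm over their backs; the gripper's body (76 mm by 85 mm) begins 54 mm behind the grasp point. The pads swing forward as they close: fully open they stand 13 mm farther back than shut.
Start: joints at [-1.429, 0.313, 0.046, 1.304, 0, 1.431], TCP at [0.16, -0.552, 0.231] pointing down, gripper open.
Joint ranges: [-2.76, 2.76], [-0.86, 1.69], [-1.03, 1.26], [-2.2, 2.34], [-1.47, 1.5], [-3.14, 3.14]. Speed limits (rad/s): [2.57, 2.57, 3.14, 3.14, 3.14, 3.14].

### API

Orientations are given as a unit quaternion [w, x, y, z].
In Python, from workcell import env gives the robot as it stands.
- The arm moves only by the tool carry_out, never from a script. Its argument "steps" is a list of rows, each a list of 3 entries, a list of its own where there are three numbers: the turn, a rotation vector about the tool's x, y, z in degrees, then the shift along the tool's x, y, z in cm, then the closure in counts, from 0 (fully open) to 255 (shut). A call has exactly 8 rows; each row is the pose to reach, as a shift and turn from the pose commanded when the call began, along the tool's axes at that moment; what a row does not reach only later rows make up. A row lasts 1/8 s, in which the tool goes at most 62.5 mm and 10.7 degrees, less where a joint would pass 70% of its speed; a pose out of reach is approached as far as the arm can. A call with a gripper value outside its range is refused whole. The fingers move at their own pace and stop on an object; "force" is the grip in N (left out, the last holds). Time passes only in rows, so rows that repeat a pose let the fingers close, or fill a call up. It gives the time, the measured TCP pose, the force, the opening and the grip force at its end, in the units of the state.
- env.get_state(): the state, without advancing time (a new reading comes with each control period).
- env.read_camera(name): name is "scene" or "top" or "wrist"; returns (picture, depth): 384x512x3 uint8, red, green, blue; 384x512 float32, m along the optical axis (not along the pixel's ray), 0 where there is no reading.
- env.get_calibration(name): a dict with "fx", "fy", "cx", "cy" (pixels), "origin" and "orientation" of the camera in the world. Camera axes: x right, y up, looking along -z (the intrinsics and any distortion apply to the point x, -y, -z); pixel columns grow to the right and rows downward; lengths in m; the calibration is good to about 2 mm. A picture is of the moment at which its call begins: read the wrist's pose just before it. get_calibration takes no time and is no camera call; for the wrist camera it gives the pose at the moment of the call.
- env.hand_in(): hands the job in; it is judged then, once.
The state is a dict: "clock": time; "joint_pos": joint angles; "qvel": joint speeds; "tau": joint torques, N m; "tcp_pos": TCP position; "orientation": TCP orientation; "wrist_force": force on the tool from outside, world axes, zero at the start; "ft_torque": the same for the moment, N m; "finger_gap": finger opening in m; "grip_force": force on a finger pad.
Only numpy, scipy, OpenCV 4.12 (cv2) and the standard library are available. Lean on these libraries where they do the work, as an engineer would, in place of code of your own. Each camera call takes 0.05 s, during which the arm holds its last target. There are 200 camera calls.

## Working session

There is one attempt and no reset: what is moved stays moved. The work goes in short steps, Python scripts to look and compute and a tool call to move; the robot and the scene stay as the last step left them, time stands still between calls to the robot, and variables do not carry over. Pictures are saved under pics/ and viewed, at most 10 in all, crops included, and the job is handed in when it is done.

Besides the shell and the picture viewer there is one more tool, called after "Call:" by a JSON object that holds its "op" and its "data", one argument or row to a line. carry_out: Moves the arm, as the interface text tells. Its arguments: {"type":"object","properties":{"steps":{"type":"array","items":{"type":"array"}},"force":{"type":"number"}},"required":["steps"]}

```bash
mkdir -p pics
cat > h.py <<'E'
import numpy as np,cv2
from scipy.spatial.transform import Rotation as R
from workcell import env
def rot(q): return R.from_quat([q[1],q[2],q[3],q[0]]).as_matrix()
def look(n):
    c=env.get_calibration(n); p,d=env.read_camera(n); return p,d,c
def cloud(d,c):
    v,u=np.mgrid[:384,:512]
    P=np.stack([(u-c['cx'])/c['fx']*d,-(v-c['cy'])/c['fy']*d,-d],-1)
    return P@rot(c['orientation']).T+np.array(c['origin'])
E
python3 - <<'E'
from h import *
for n in('scene','top'):
    p,d,c=look(n); print(n,c,(d>0).mean()); np.savez(n,p=p,d=d)
    cv2.imwrite(f'pics/{n}0.png',cv2.resize(p[...,::-1],(768,576)))
s=env.get_state();print(s,env.hold_point_z)
E
```

```text
scene {'fx': 356.37136642313715, 'fy': 356.37136642313715, 'cx': 253.75306171311303, 'cy': 186.92437827871385, 'origin': array([0.12183658, 0.71523432, 0.51274951]), 'orientation': array([-0.19387047, -0.10233793,  0.48858288,  0.84452824])} 0.9960886637369791
top {'fx': 433.8945919687548, 'fy': 433.8945919687548, 'cx': 248.92372829543345, 'cy': 190.91713451892093, 'origin': array([0.33587187, 0.04570131, 1.10775495]), 'orientation': array([ 0.70802585,  0.03206852, -0.03984954, -0.70433162])} 0.99615478515625
{'clock': 0.1, 'joint_pos': array([-1.42861998e+00,  3.13960624e-01,  4.50963374e-02,  1.30358956e+00,
       -4.49848181e-06,  1.43121105e+00]), 'qvel': array([ 0.00073115, -0.00107994,  0.00293405, -0.00125154, -0.00068087,
        0.00136417]), 'tau': array([ 2.36285588e-03, -4.81723523e+01,  2.99244761e+01,  1.26744094e-02,
       -7.66601784e-05, -1.24289008e-05]), 'tcp_pos': array([ 0.15981107, -0.55187802,  0.23047947]), 'orientation': array([-8.28756695e-04,  9.90092360e-01,  1.40415210e-01, -3.32292662e-06]), 'wrist_force': array([ 0.90313205,  1.29334175, -0.97798793]), 'ft_torque': array([-0.03495146,  0.02939818,  0.0407576 ]), 'grip_force': 0.0, 'finger_gap': 0.0855176889844424} 0.0187
```

View pics/top0.png

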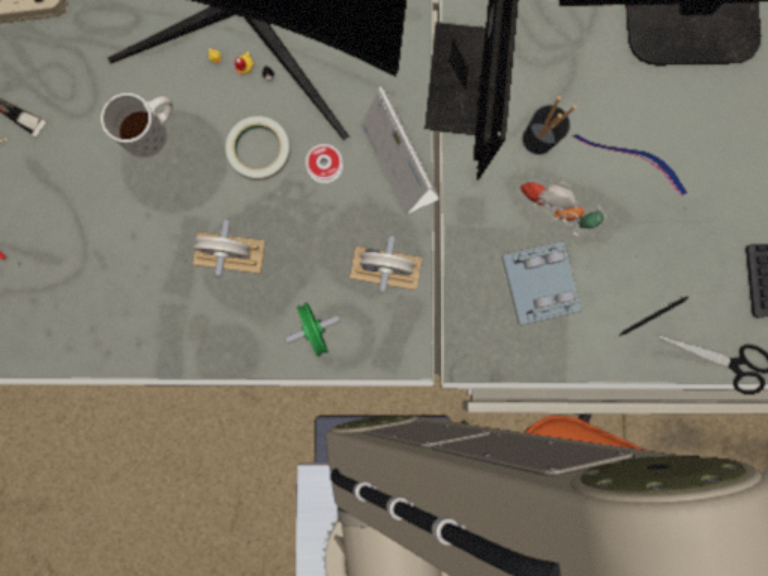

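View pics/scene0.png

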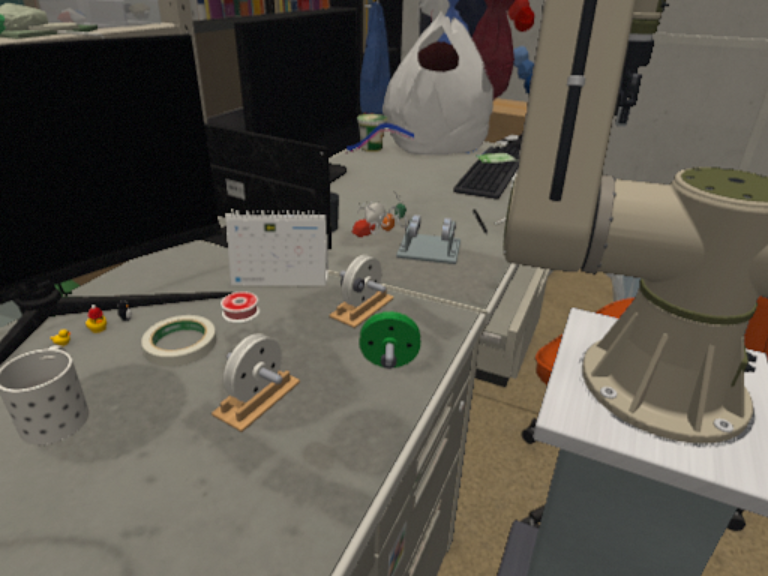

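The top view shows two white wheels in chocks at (222,246) and (388,262), and the stand at (541,283). The green decoy is at (312,328). Next I measure the positions and crop both wheels.

Run:
```python
from h import *
f=np.load('top.npz');c=env.get_calibration('top');p,d=f['p'],f['d'];W=cloud(d,c)
def reg(u0,u1,v0,v1):
    m=np.zeros((384,512),bool);m[v0:v1,u0:u1]=1;return m
for n,b in dict(A=(125,182,140,190),B=(230,285,150,200),S=(330,392,155,220)).items():
    m=reg(*b)
    for z0,z1 in((.012,.03),(.045,.07),(.075,.11)):
        k=m&(W[...,2]>z0)&(W[...,2]<z1);q=W[k]
        if len(q)<5: continue
        r=cv2.minAreaRect((q[:,:2]*1000).astype(np.float32))
        print(n,z0,len(q),q.mean(0).round(4),'rect',np.round(r[0],1),np.round(r[1],1),round(r[2],1),'zmax',np.percentile(q[:,2],98).round(4))
a=p[140:200,120:290,::-1];b=np.load('scene.npz')['p'][160:290,140:290,::-1]
cv2.imwrite('pics/c1.png',np.vstack([cv2.resize(a,(680,240),interpolation=2),cv2.resize(np.pad(b,((0,0),(0,99),(0,0))),(680,355),interpolation=2)]))
```

```text
A 0.012 156 [0.4968 0.2742 0.0213] rect [507.1 284.3] [102.  35.] 82.7 zmax 0.0272
A 0.045 213 [0.5028 0.2786 0.0595] rect [504.7 280.6] [72.  71.3] 40.7 zmax 0.0681
A 0.075 271 [0.5056 0.2791 0.0911] rect [506.9 282.1] [80.  18.9] 82.8 zmax 0.1001
B 0.012 118 [0.47   0.0116 0.0214] rect [482.   14.1] [98.  34.4] 80.1 zmax 0.027
B 0.045 215 [0.478  0.017  0.0602] rect [481.6  15.9] [73.2 72.2] 32.9 zmax 0.0692
B 0.075 283 [0.4813 0.015  0.0901] rect [480.3  14.6] [79.2 32.9] 76.1 zmax 0.1004
S 0.012 356 [ 0.4543 -0.2493  0.0144] rect [ 465.4 -266.6] [128.2 141.9] 14.3 zmax 0.0209
S 0.045 513 [ 0.4571 -0.2488  0.0599] rect [ 457.5 -250.5] [99.3 79.2] 12.8 zmax 0.0689
```

View pics/c1.png

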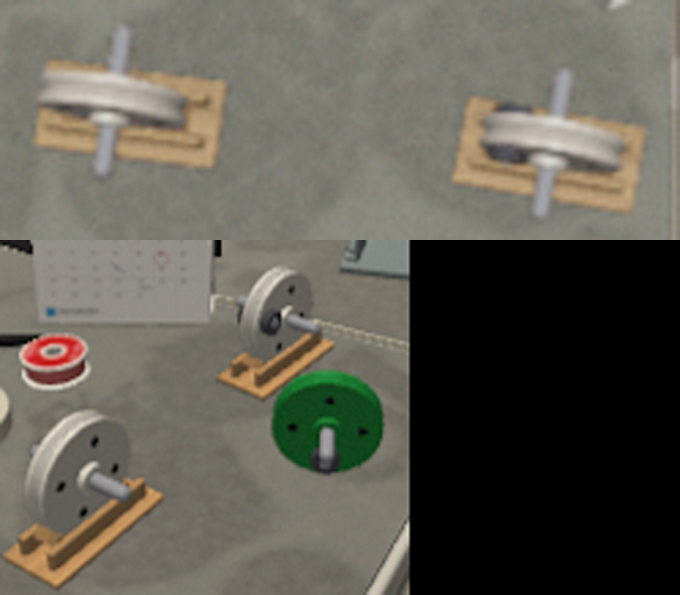

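B, at (388,262) in the top view, is the weighted wheel: dark pucks show on its robot-left side. A is plain. I'll refine the axes and work out the approach move.

```bash
cat >> h.py <<'E'
def move(target,yaw_y):
    """turn/shift in tool axes to bring TCP to target, tool down, closing axis y at world yaw (deg)"""
    s=env.get_state();M=rot(s['orientation']);y=np.radians(yaw_y)
    Y=np.array([np.cos(y),np.sin(y),0]);Z=np.array([0,0,-1.]);T=np.stack([np.cross(Y,Z),Y,Z],1)
    print('t',s['clock'],'tcp',s['tcp_pos'].round(4),'turn',np.degrees(R.from_matrix(M.T@T).as_rotvec()).round(2),'shift cm',(100*M.T@(np.array(target)-s['tcp_pos'])).round(2))
E
python3 - <<'E'
from h import *
f=np.load('top.npz');c=env.get_calibration('top');p,d=f['p'],f['d'];W=cloud(d,c)
m=np.zeros((384,512),bool);m[150:200,230:285]=1
def line(q):
    l=cv2.fitLine((q[:,:2]*1000).astype(np.float32),cv2.DIST_HUBER,0,.01,.01).ravel()
    return l,np.degrees(np.arctan2(l[1],l[0]))
top=W[m&(W[...,2]>.085)&(p.min(-1)>110)];l,a=line(top);print('rim',len(top),l,a,top.mean(0), (top.max(0)+top.min(0))/2)
n=np.array([-l[1],l[0]])
o=(W[...,:2]*1000-l[2:])@n
sh=W[m&(abs(o)>19)&(W[...,2]>.047)&(W[...,2]<.066)];l2,a2=line(sh);print('shaft',len(sh),l2,a2,sh[:,2].mean(),(sh.max(0)+sh.min(0))/2)
m[:]=0;m[155:220,330:392]=1
k=(m&(W[...,2]>.05)).astype(np.uint8);N,_,st,ce=cv2.connectedComponentsWithStats(k);print(st,ce)
q=W[(k>0)&(W[...,2]>.058)];kk=cv2.kmeans(q.astype(np.float32),4,None,(3,50,1e-4),5,cv2.KMEANS_PP_CENTERS)[2];print(kk,kk.mean(0))
move([.481,.015,.21],a2 if abs(a2)<90 else a2-180)
E
```

```text
rim 217 [1.4465892e-01 9.8948157e-01 4.8159766e+02 1.5547720e+01] 81.682465 [0.47637693 0.01611165 0.13123019] [0.41539479 0.01330477 0.59646444]
shaft 109 [ 9.8410112e-01 -1.7760915e-01  4.8049271e+02  1.4796884e+01] -10.230529 0.05867764367148083 [0.48143287 0.01471005 0.0583055 ]
[[     0      0    512    384 196096]
 [   331    157      1      1      1]
 [   382    157      1      1      1]
 [   335    161      1      1      1]
 [   388    162      1      1      1]
 [   345    164     32     15    248]
 [   382    190      1      1      1]
 [   370    193      1      1      1]
 [   354    194     32     14    253]
 [   378    209      1      1      1]
 [   330    211      1      1      1]
 [   333    215      1      1      1]
 [   356    214      2      2      2]] [[255.21366576 191.51417673]
 [331.         157.        ]
 [382.         157.        ]
 [335.         161.        ]
 [388.         162.        ]
 [361.37096774 171.12903226]
 [382.         190.        ]
 [370.         193.        ]
 [369.18181818 200.56916996]
 [378.         209.        ]
 [330.         211.        ]
 [333.         215.        ]
 [356.5        214.5       ]]
[[ 0.4203317  -0.239532    0.06412013]
 [ 0.3358719   0.04570132  1.1077548 ]
 [ 0.49005148 -0.24175552  0.06428165]
 [ 0.42913458 -0.2747213   0.06449679]] [ 0.4188474  -0.17757687  0.32516336]
t 0.1 tcp [ 0.1598 -0.5519  0.2305] turn [-8.000e-02 -6.000e-02 -6.363e+01] shift cm [ 46.61 -45.52   2.13]
```

Call:
{"op": "carry_out", "data": {
  "steps": [
    [[0,0,-10],[4,-4,0],0],
    [[0,0,-20],[8,-8,0],0],
    [[0,0,-30],[12.3,-12,0],0],
    [[0,0,-40],[16.6,-16.2,0],0],
    [[0,0,-50],[21,-20.4,0],0],
    [[0,0,-58],[25.3,-24.6,0],0],
    [[0,0,-63],[29.6,-28.9,0.5],0],
    [[0,0,-63],[33.9,-33.1,1],0]
  ]
}}

```text
clock: 1.1
tcp_pos: [0.394, -0.1383, 0.2211]
orientation: [0.0, 0.771, 0.637, 0.0]
wrist_force: [0.7, -1.4, -0.5]
finger_gap: 0.0854
grip_force: 0.0
```

Run:
```python
from h import *
move([.481,.015,.21],-9.3)
```

```text
t 1.1 tcp [ 0.394  -0.1383  0.2211] turn [ 0.02  0.01 -1.53] shift cm [16.69  5.66  1.11]
```

Call:
{"op": "carry_out", "data": {
  "steps": [
    [[0,0,-1.5],[5,1.7,0.3],0],
    [[0,0,-1.5],[10,3.4,0.6],0],
    [[0,0,-1.5],[14.5,4.9,0.9],0],
    [[0,0,-1.5],[16.7,5.7,1.1],0],
    [[0,0,-1.5],[16.7,5.7,1.1],0],
    [[0,0,-1.5],[16.7,5.7,1.1],0],
    [[0,0,-1.5],[16.7,5.7,1.1],0],
    [[0,0,-1.5],[16.7,5.7,1.1],0]
  ]
}}

```text
clock: 2.1
tcp_pos: [0.4807, 0.0123, 0.2104]
orientation: [0.0, 0.763, 0.647, 0.0]
wrist_force: [0.1, 0.2, 0.4]
finger_gap: 0.0857
grip_force: 0.0
```

Run:
```python
from h import *
p,d,c=look('wrist');W=cloud(d,c);cv2.imwrite('pics/w1.png',p[...,::-1])
Z=W[...,2];near=np.hypot(W[...,0]-.481,W[...,1]-.015)<.07
def line(q):
    l=cv2.fitLine((q[:,:2]*1000).astype(np.float32),cv2.DIST_HUBER,0,.01,.01).ravel()
    return l,np.degrees(np.arctan2(l[1],l[0]))
top=W[near&(Z>.085)&(Z<.104)];l,a=line(top);print('rim',len(top),l,a,top.mean(0),(top.max(0)+top.min(0))/2,Z[near].max())
n=np.array([-l[1],l[0]]);o=(W[...,:2]*1000-l[2:])@n;t=(W[...,:2]*1000-l[2:])@l[:2]
sh=W[near&(abs(o)>18)&(abs(t)<12)&(Z>.05)&(Z<.066)]
if len(sh)>10: l2,a2=line(sh);print('shaft',len(sh),l2,a2,sh.min(0),sh.max(0))
move([.481,.015,.0755],-9.3)
```

```text
rim 1256 [1.6123365e-01 9.8691624e-01 4.8056757e+02 1.6131676e+01] 80.72149 [0.48085502 0.01637789 0.0941993 ] [0.48006536 0.01314366 0.0929485 ] 0.30311328508167257
shaft 642 [ 9.8484361e-01 -1.7344476e-01  4.8084030e+02  1.3875324e+01] -9.988165 [4.33073759e-01 3.09879471e-04 5.26142128e-02] [0.52676439 0.0255018  0.06214602]
t 2.15 tcp [0.4808 0.0124 0.2105] turn [ 0.02  0.01 -0.13] shift cm [ 0.26 -0.02 13.5 ]
```

View pics/w1.png

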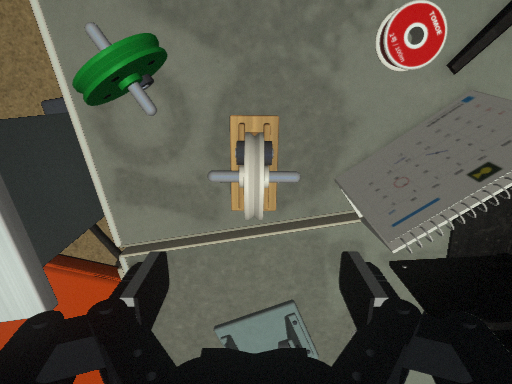

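Wrist view: the wheel is at (255,178) with pucks at (252,152), on the robot's left. Centre is (0.4805, 0.0139), shaft yaw −9.7°. I'll descend and grip.

Call:
{"op": "carry_out", "data": {
  "steps": [
    [[0,0,0.3],[0.15,0,5],0],
    [[0,0,0.3],[0.15,0,9.5],0],
    [[0,0,0.3],[0.15,0,12.5],0],
    [[0,0,0.3],[0.15,0,13.5],0],
    [[0,0,0.3],[0.15,0,13.5],0],
    [[0,0,0.3],[0.15,0,13.5],120],
    [[0,0,0.3],[0.15,0,13.5],180],
    [[0,0,0.3],[0.15,0,13.5],255]
  ],
  "force": 60
}}

```text
clock: 3.15
tcp_pos: [0.4817, 0.0145, 0.076]
orientation: [0.001, 0.764, 0.645, 0.0]
wrist_force: [0.7, -0.2, 0.1]
finger_gap: 0.0322
grip_force: 0.0
```

Call:
{"op": "carry_out", "data": {
  "steps": [
    [[0,0,0],[0,0,0],255],
    [[0,0,0],[0,0,0],255],
    [[0,0,0],[0,0,0],255],
    [[0,0,0],[0,0,0],255],
    [[0,0,0],[0,0,-1],255],
    [[0,0,0],[0,0,-3],255],
    [[0,0,0],[0,0,-5],255],
    [[0,0,0],[0,0,-7],255]
  ]
}}

```text
clock: 4.15
tcp_pos: [0.4805, 0.0147, 0.1457]
orientation: [-0.0, 0.764, 0.645, -0.0]
wrist_force: [0.8, -0.1, -3.0]
finger_gap: 0.017
grip_force: 59.0
```

Run:
```python
from h import *
p,d,c=look('wrist');cv2.imwrite('pics/w2.png',p[...,::-1])
p,d,c=look('top');np.savez('top2',p=p,d=d);W=cloud(d,c);Z=W[...,2]
m=np.zeros((384,512),bool);m[155:220,335:395]=1
# rollers: points at stand above 58mm, split per bearing pair
k=m&(Z>.055)&(Z<.075)&(W[...,0]>.39)&(W[...,0]<.53)&(W[...,1]>-.31)&(W[...,1]<-.19)
q=W[k].astype(np.float32);lab,kk=cv2.kmeans(q[:,:2].copy(),4,None,(3,50,1e-4),10,cv2.KMEANS_PP_CENTERS)[1:]
print(len(q),kk.round(4),[int((lab==i).sum()) for i in range(4)],kk.mean(0))
b=W[m&(Z>.005)&(Z<.02)&(W[...,0]>.36)&(W[...,0]<.55)];
print(cv2.minAreaRect((q[:,:2]*1000)))
p2=np.load('scene.npz')
cv2.imwrite('pics/st.png',cv2.resize(p[150:225,330:400,::-1],(560,600),interpolation=2))
s=env.get_state();print(s['finger_gap'],s['grip_force'],s['wrist_force'])
```

```text
395 [[ 0.4263 -0.2741]
 [ 0.4879 -0.2234]
 [ 0.4963 -0.2591]
 [ 0.4186 -0.2388]] [96, 101, 101, 97] [ 0.4572547  -0.24886425]
((457.45379638671875, -250.8867645263672), (98.79308319091797, 73.98445892333984), 11.645807266235352)
0.01714320026150879 59.21498715877533 [ 0.02653459 -0.08663779 -2.89920551]
```

View pics/w2.png

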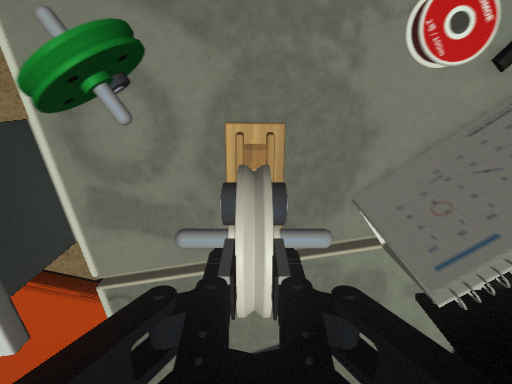

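View pics/st.png

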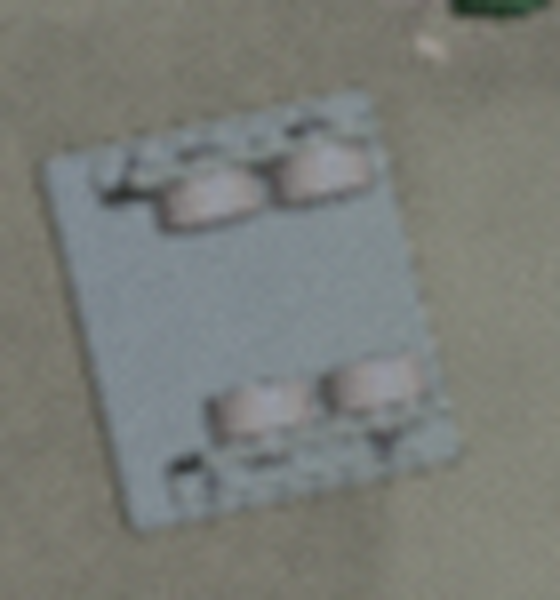

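Wrist view: the wheel is gripped centrally at (255,240), with the shaft horizontal and the chock left behind at (255,150). The stand crop shows its four rollers: seat ≈ (0.457, −0.249), yaw ≈ 12.3°.

Run:
```python
from h import *
move([.4573,-.249,.165],12.3)
```

```text
t 4.25 tcp [0.4824 0.0144 0.1472] turn [  0.18   0.04 -21.95] shift cm [-26.39   1.95  -1.78]
```

Call:
{"op": "carry_out", "data": {
  "steps": [
    [[0,0,-3],[-3,0.2,-1],255],
    [[0,0,-7],[-7,0.5,-1.8],255],
    [[0,0,-11],[-11.5,0.8,-1.8],255],
    [[0,0,-15],[-16,1.2,-1.8],255],
    [[0,0,-19],[-20.5,1.5,-1.8],255],
    [[0,0,-22],[-24.5,1.8,-1.8],255],
    [[0,0,-22],[-26.4,1.95,-1.8],255],
    [[0,0,-22],[-26.4,1.95,-1.8],255]
  ]
}}

```text
clock: 5.25
tcp_pos: [0.4556, -0.2495, 0.1623]
orientation: [-0.001, 0.628, 0.778, 0.0]
wrist_force: [-1.0, 0.4, -2.5]
finger_gap: 0.0167
grip_force: 59.0
```

Run:
```python
from h import *
env.read_camera('top');env.read_camera('top')
move([.4573,-.249,.0885],12.3)
p,d,c=look('wrist');W=cloud(d,c);Z=W[...,2];cv2.imwrite('pics/w3.png',p[...,::-1])
D=W[...,:2]-np.array([.457,-.249]);a=np.radians(12.3);u=D@[np.cos(a),np.sin(a)];v=D@[-np.sin(a),np.cos(a)]
k=(abs(u)<.06)&(abs(v)<.045)&(Z>.05)&(Z<.075)
for s in(-1,1):
    for w in(-1,1):
        q=k&(u*s>0)&(v*w>0);top=q&(Z>.063);print(s,w,q.sum(),top.sum(),'v',v[top].mean().round(4),'u',u[top].min().round(4),u[top].max().round(4),Z[q].max().round(4))
h=(abs(u)<.06)&(abs(v)<.06)&(Z>.105)&(Z<.16)
sh=h&(abs(u)>.02)&(abs(u)<.05)&(abs(v)<.02)&(Z<.165)
for s in(-1,1):
    q=sh&(u*s>0);print('shaft',s,q.sum(),v[q].mean(),u[q].min(),u[q].max(),Z[q].max())
```

```text
t 5.35 tcp [ 0.4557 -0.2479  0.1627] turn [-0.05 -0.1   0.04] shift cm [-0.16  0.14  7.42]
-1 -1 687 303 v -0.0196 u -0.0421 -0.0275 0.0698
-1 1 945 444 v 0.0148 u -0.0425 -0.0283 0.0696
1 -1 677 313 v -0.019 u 0.0242 0.0385 0.0698
1 1 951 428 v 0.0161 u 0.0235 0.0373 0.0695
shaft -1 874 0.0016848907056515418 -0.04906041722389624 -0.020000148772724113 0.14854593367005717
shaft 1 774 0.0016324785030170143 0.020044473102411982 0.04640512145679813 0.14852183163611107
```

View pics/w3.png

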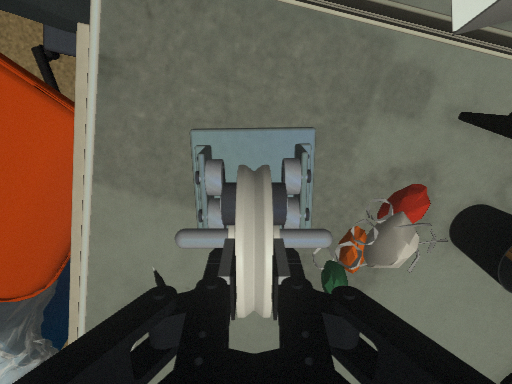

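The wrist view shows the wheel over the stand: shaft at (255,238), rollers at (213,180) and (292,178) visible below. Relative measurement: shift −3 mm along tool x, −0.8 mm along tool y, turn −0.6°. I'll lower it.

Call:
{"op": "carry_out", "data": {
  "steps": [
    [[0,0,-0.6],[-0.3,-0.08,0],255],
    [[0,0,-0.6],[-0.3,-0.08,2],255],
    [[0,0,-0.6],[-0.3,-0.08,4],255],
    [[0,0,-0.6],[-0.3,-0.08,5.5],255],
    [[0,0,-0.6],[-0.3,-0.08,6.5],255],
    [[0,0,-0.6],[-0.3,-0.08,7.1],255],
    [[0,0,-0.6],[-0.3,-0.08,7.4],255],
    [[0,0,-0.6],[-0.3,-0.08,7.4],255]
  ],
  "force": 40
}}

```text
clock: 6.4
tcp_pos: [0.4561, -0.2522, 0.0895]
orientation: [0.0, 0.623, 0.782, -0.0]
wrist_force: [-0.2, 0.4, -3.0]
finger_gap: 0.0169
grip_force: 59.1
```

Run:
```python
from h import *
p,d,c=look('wrist');cv2.imwrite('pics/w4.png',p[...,::-1])
move([.4565,-.251,.0867],12.9);print(env.get_state()['wrist_force'])
```

```text
t 6.45 tcp [ 0.4562 -0.2522  0.0897] turn [0.02 0.03 0.04] shift cm [0.12 0.06 0.3 ]
[-0.25836674 -0.40753592 -3.18711234]
```

View pics/w4.png

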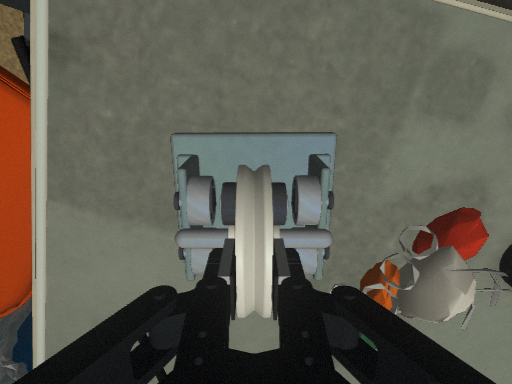

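The shaft spans both roller pairs symmetrically: rollers at x=201 and 307, wheel at 254. I'll lower the last 3 mm.

Call:
{"op": "carry_out", "data": {
  "steps": [
    [[0,0,0],[0,0,0.1],255],
    [[0,0,0],[0,0,0.2],255],
    [[0,0,0],[0,0,0.25],255],
    [[0,0,0],[0,0,0.3],255],
    [[0,0,0],[0,0,0.3],255],
    [[0,0,0],[0,0,0.3],255],
    [[0,0,0],[0,0,0.3],255],
    [[0,0,0],[0,0,0.3],255]
  ]
}}

```text
clock: 7.45
tcp_pos: [0.4559, -0.2514, 0.0865]
orientation: [-0.0, 0.623, 0.782, 0.0]
wrist_force: [-1.9, 4.8, 3.3]
finger_gap: 0.0166
grip_force: 59.9
```

Call:
{"op": "carry_out", "data": {
  "steps": [
    [[0,0,0],[0.1,0,-0.05],255],
    [[0,0,0],[0.1,0,-0.05],200],
    [[0,0,0],[0.1,0,-0.05],150],
    [[0,0,0],[0.1,0,-0.05],80],
    [[0,0,0],[0.1,0,-0.05],0],
    [[0,0,0],[0.1,0,-0.05],0],
    [[0,0,0],[0.1,0,-0.05],0],
    [[0,0,0],[0.1,0,-0.05],0]
  ]
}}

```text
clock: 8.45
tcp_pos: [0.4557, -0.2511, 0.0868]
orientation: [0.0, 0.623, 0.782, -0.0]
wrist_force: [0.9, -0.3, 0.6]
finger_gap: 0.0854
grip_force: 0.0
```

Call:
{"op": "carry_out", "data": {
  "steps": [
    [[0,0,0],[0.1,0,-1],0],
    [[0,0,0],[0.1,0,-3],0],
    [[0,0,0],[0.1,0,-6],0],
    [[0,0,0],[0.1,0,-10],0],
    [[0,0,0],[0.1,0,-14],0],
    [[0,0,0],[0.1,0,-14],0],
    [[0,0,0],[0.1,0,-14],0],
    [[0,0,0],[0.1,0,-14],0]
  ]
}}

```text
clock: 9.45
tcp_pos: [0.4549, -0.2496, 0.2257]
orientation: [-0.001, 0.623, 0.782, -0.0]
wrist_force: [0.6, -0.3, 0.0]
finger_gap: 0.0852
grip_force: 0.0
```

Call:
{"op": "carry_out", "data": {
  "steps": [
    [[0,0,0],[0,0,0],0],
    [[0,0,0],[0,0,0],0],
    [[0,0,0],[0,0,0],0],
    [[0,0,0],[0,0,0],0],
    [[0,0,0],[0,0,0],0],
    [[0,0,0],[0,0,0],0],
    [[0,0,0],[0,0,0],0],
    [[0,0,0],[0,0,0],0]
  ]
}}

```text
clock: 10.45
tcp_pos: [0.4555, -0.2501, 0.2268]
orientation: [0.0, 0.623, 0.782, -0.0]
wrist_force: [-0.1, 0.1, -0.5]
finger_gap: 0.0853
grip_force: 0.0
```

Call:
{"op": "carry_out", "data": {
  "steps": [
    [[0,0,0],[0,0,0],0],
    [[0,0,0],[0,0,0],0],
    [[0,0,0],[0,0,0],0],
    [[0,0,0],[0,0,0],0],
    [[0,0,0],[0,0,0],0],
    [[0,0,0],[0,0,0],0],
    [[0,0,0],[0,0,0],0],
    [[0,0,0],[0,0,0],0]
  ]
}}

```text
clock: 11.45
tcp_pos: [0.4555, -0.2501, 0.2268]
orientation: [0.0, 0.623, 0.782, -0.0]
wrist_force: [-0.6, 0.4, -0.6]
finger_gap: 0.0855
grip_force: 0.0
```

Call:
{"op": "carry_out", "data": {
  "steps": [
    [[0,0,0],[0,0,0],0],
    [[0,0,0],[0,0,0],0],
    [[0,0,0],[0,0,0],0],
    [[0,0,0],[0,0,0],0],
    [[0,0,0],[0,0,0],0],
    [[0,0,0],[0,0,0],0],
    [[0,0,0],[0,0,0],0],
    [[0,0,0],[0,0,0],0]
  ]
}}

```text
clock: 12.45
tcp_pos: [0.4555, -0.2501, 0.2268]
orientation: [0.0, 0.623, 0.782, -0.0]
wrist_force: [0.6, -0.3, -0.2]
finger_gap: 0.0856
grip_force: 0.0
```

Call:
{"op": "carry_out", "data": {
  "steps": [
    [[0,0,0],[0,0,0],0],
    [[0,0,0],[0,0,0],0],
    [[0,0,0],[0,0,0],0],
    [[0,0,0],[0,0,0],0],
    [[0,0,0],[0,0,0],0],
    [[0,0,0],[0,0,0],0],
    [[0,0,0],[0,0,0],0],
    [[0,0,0],[0,0,0],0]
  ]
}}

```text
clock: 13.45
tcp_pos: [0.4555, -0.2501, 0.2268]
orientation: [0.0, 0.623, 0.782, -0.0]
wrist_force: [-0.1, -0.0, -1.0]
finger_gap: 0.0854
grip_force: 0.0
```

Call:
{"op": "carry_out", "data": {
  "steps": [
    [[0,0,0],[0,0,0],0],
    [[0,0,0],[0,0,0],0],
    [[0,0,0],[0,0,0],0],
    [[0,0,0],[0,0,0],0],
    [[0,0,0],[0,0,0],0],
    [[0,0,0],[0,0,0],0],
    [[0,0,0],[0,0,0],0],
    [[0,0,0],[0,0,0],0]
  ]
}}

```text
clock: 14.45
tcp_pos: [0.4555, -0.2501, 0.2268]
orientation: [0.0, 0.623, 0.782, -0.0]
wrist_force: [0.2, 0.1, 0.0]
finger_gap: 0.0851
grip_force: 0.0
```

Call:
{"op": "carry_out", "data": {
  "steps": [
    [[0,0,0],[0,0,0],0],
    [[0,0,0],[0,0,0],0],
    [[0,0,0],[0,0,0],0],
    [[0,0,0],[0,0,0],0],
    [[0,0,0],[0,0,0],0],
    [[0,0,0],[0,0,0],0],
    [[0,0,0],[0,0,0],0],
    [[0,0,0],[0,0,0],0]
  ]
}}

```text
clock: 15.45
tcp_pos: [0.4555, -0.2501, 0.2268]
orientation: [0.0, 0.623, 0.782, -0.0]
wrist_force: [-0.4, -0.6, -0.5]
finger_gap: 0.0852
grip_force: 0.0
```

Run:
```python
from h import *
p,d,c=look('wrist');W=cloud(d,c);Z=W[...,2]
q,_,_=look('scene')
cv2.imwrite('pics/w5.png',np.hstack([cv2.resize(p[...,::-1],(400,300)),cv2.resize(q[110:200,230:350,::-1],(400,300),interpolation=2)]))
s0=cv2.absdiff(q,look('scene')[0])[110:200,230:350].max();print('diff',s0)
D=W[...,:2]-np.array([.457,-.249]);a=np.radians(12.9);u=D@[np.cos(a),np.sin(a)];v=D@[-np.sin(a),np.cos(a)]
for s in(-1,1):
    m=(abs(v)<.012)&(u*s>.02)&(u*s<.055)&(Z>.062)&(Z<.08);print(s,m.sum(),v[m].mean(),u[m].min(),u[m].max(),np.percentile(Z[m],95))
m=(abs(u)<.02)&(abs(v)<.05)&(Z>.09)&(Z<.13);print('rim',u[m].mean(),v[m].mean(),Z[m].max())
```

```text
diff 8
-1 433 -0.0006054204946219895 -0.049111933498251895 -0.02033286284680347 0.07135392359286793
1 388 -0.00041512213580473803 0.020042057038172675 0.045557008856231006 0.0713798125700217
rim -0.0021132654715293082 0.0016324285635938322 0.11161046699599464
```

View pics/w5.png

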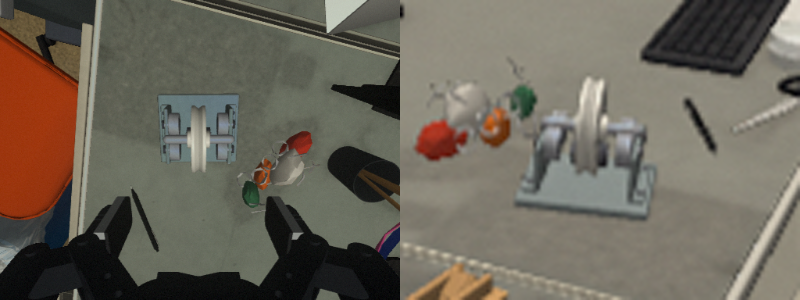

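The wheel sits level at (200,138) in the wrist half of the picture: shaft top 71 mm and rim 111 mm up, both as they must be. The pucks are hidden under the hub, so the weight is below the shaft, and successive frames show no movement.

```bash
python3 -c "
from workcell import env
print(env.hand_in())"
```

```text
the job is handed in; nothing more can be done
None
```

The weighted wheel rests on the roller stand, released and still, with its weight hanging below the shaft as far as the cameras show; the plain wheel was not touched, and the job is handed in at about 15.6 s.

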